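# Stock check of the blue tilt-out bin

### The job

I want to check what is left of the turned blanks in the carver's rack: tip the blue bin forward on its bottom pivot until it is fully open, leave it fully open for about two seconds so that I can look in, then push it back until it clicks shut. Leave the orange and the green bin shut, and let go at the end.

Things in the scene. Friction and masses are not known exactly. Their poses are not given: they have to be found in the camera images.
- blue_bin (a joint): Blue plastic tilt-out bin, pivot at the bottom of its front panel, in a plywood housing (104 wide, 110 deep, 125 high, closed roof; front towards the robot). Rad: 0 = shut, 0.65 = fully forward (panel top towards the robot), at its stop. A sprung click lets go or snaps home at about 0.1 rad (2 to 3 N at the tab); elsewhere slightly stiff (1 N); it stays fully forward when let go.
- blue_pull (a point): Centre of the blue pull tab: plate 60 wide (y), 45 high (z), 8 thick (x), top of the 104 wide, 8 thick front panel. Pivot axis along y, 136 mm below (-z). Frame turns with the bin: z up the panel, x from its front face back to the housing. Shut: 166 mm above the bench; tab stands on roof level, 22 mm below this point, roof behind it flat and free: hook it from behind or pinch from above.
- orange_bin (a joint): Tilt-out bin with an orange front and pull tab, in a plywood housing like the blue one. The three stand side by side in any order, 118 mm between centres, on an 18 mm rack board on the bench. Joint value in rad: 0 = shut and clicked home, 0.65 = tipped fully forward. It is shut at the start and is to stay shut.
- green_bin (a joint): Tilt-out bin with a green front and pull tab, in a plywood housing like the blue one. The three stand side by side in any order, 118 mm between centres, on an 18 mm rack board on the bench. Joint value in rad: 0 = shut and clicked home, 0.65 = tipped fully forward. It is shut at the start and is to stay shut.

How it is judged (in metres and radians):
On the way:
1. the blue bin is tipped fully forward and stays so for a second (value of joint blue_bin above 0.55 rad), for 1 s.
At the end, for the whole second after the job is handed in: The blue bin is clicked shut and at rest (joint below 0.04 rad), and the orange and green bins are shut (below 0.04 rad) (value of joint each of blue_bin, orange_bin, green_bin below 0.04 rad and velocity of joint blue_bin between -0.05 and 0.05 rad/s); the robot touches nothing.
It fails at once if the orange or the green bin is tipped out of its click (beyond 0.12 rad) (value of joint any of orange_bin, green_bin above 0.12 rad).
It also fails if it takes over 45 s, if anything falls off the work surface, if the arm or the gripper's body presses on something with over 40 N, if the wrist force passes 120 N, or if a joint passes its speed limit or range.

### The arm

A 7-joint arm with a two-finger parallel gripper is mounted at the origin on the work surface. World frame = base frame: x ahead of the robot, y to its left, z up, the work surface at z = 0. Lengths are in mm, angles in rad, forces in N, time in s.
With the tool pointing down it reaches from about 400 to 875 mm from the base axis. Payload 4.4 kg.
Tool frame: the origin (TCP) lies on the mounting face of the last link; the fingertips stand 173 mm ahead of it and the grasp point (between the pads) lies 155 mm ahead of it; z points along the fingers, y is the line along which they close (so a half turn about z gives the same grasp; the last joint's range is limited). The gripper opens to 85 mm and grips with 20 to 120 N. Pads are 22 mm wide; open, the fingers measure 114 mm over their backs; the gripper's body (76 mm by 85 mm) begins 54 mm behind the grasp point. The pads swing forward as they close: fully open they stand 13 mm farther back than shut.
Start: joints at [1.158, 0.628, 0.038, 1.517, -0.027, 0.996, -0.02], TCP at [220.95, -611.307, 404.713] pointing down, gripper open.
Joint ranges: [-3.06, 3.06], [-0.37, 2.12], [-1.25, 1.32], [0.18, 2.47], [-1.1, 4.24], [0.23, 1.98], [-2.94, 2.94]. Speed limits (rad/s): [2.57, 2.57, 3.14, 3.14, 3.14, 3.14, 3.14].

### API

Orientations are given as [roll, pitch, yaw] about the fixed x, y, z axes, in that order (R = Rz(yaw) Ry(pitch) Rx(roll)).
In Python, from cell import * gives the robot as it stands. The module is installed in compiled form; this text tells all that it offers.
- The arm moves only by the tool jog_arm, never from a script. Its argument "steps" is a list of rows, each a list of 7 numbers: the opening, from -1 (shut) to 1 (fully open), so that 0 is half open, then the shift along the tool's x, y, z as a fraction of full scale, then the turn, a rotation vector about the tool's x, y, z as a fraction of full scale. A call has 1 to 10 rows; each row shifts and turns the commanded pose from where the row before left it, along the tool's axes as they then stand; what a row does not reach is not made up. Full scale, the value 1, is 500 mm for a shift and 2 rad for a turn. A row lasts 1/8 s, in which the tool goes at most 62.5 mm and 10.7 degrees, less where a joint would pass 70% of its speed; a pose out of reach is approached as far as the arm can. A call with a number of a shift or a turn outside -1 to 1 is refused whole. A call with a gripper value outside its range is refused whole. The fingers move at their own pace and stop on an object; the grip force is fixed at half the most. Time passes only in rows, so rows that do not move let the fingers close. It gives the time, the measured TCP pose, the force, the opening and the grip force at its end, in the units of the state.
- read_state(): the state, without advancing time (a new reading comes with each control period).
- get_image(name): name is "scene" or "side" or "wrist"; returns a dict with "pixels" (400x640x3 uint8, red, green, blue), "depth" (400x640 float32, mm along the optical axis (not along the pixel's ray), 0 where there is no reading), "vertical_fov" (degrees; the focal length in pixels is half the picture's height over the tangent of half this angle, whatever the lens; pixels are square), "cx", "cy" (the principal point, pixels), "R" (3x3) and "t" (3): a world point X has camera coordinates R X + t. Camera axes: x right, y down, z forward; pixel columns grow to the right and rows downward; lengths in mm; the calibration is good to about 2 mm. The wrist camera is an equidistant fisheye: a pixel r from the principal point sees the ray r / f radians off the axis. A picture is of the moment at which its call begins.
- finish_job(): hands the job in; it is judged then, once.
The state is a dict: "clock": time; "qpos": joint angles; "qd": joint speeds; "tau": joint torques, N m; "eef_pos": TCP position; "tool_rot": TCP orientation; "force": force on the tool from outside, world axes, zero at the start; "torque": the same for the moment, N m; "width": finger opening in mm; "gripper_force": force on a finger pad.
Only numpy, scipy, OpenCV 4.12 (cv2) and the standard library are available. Lean on these libraries where they do the work, as an engineer would, in place of code of your own. Each camera call takes 0.05 s, during which the arm holds its last target. There are 200 camera calls.

## Working session

There is one attempt and no reset: what is moved stays moved. The work goes in short steps, Python scripts to look and compute and a tool call to move; the robot and the scene stay as the last step left them, time stands still between calls to the robot, and variables do not carry over. Pictures are saved under pics/ and viewed, at most 10 in all, crops included, and the job is handed in when it is done.

Besides the shell and the picture viewer there is one more tool, called after "Call:" as name(argument=value, ...) on one line, values as JSON. jog_arm: Moves the arm, as the interface text tells. Shift numbers are shares of 500 mm and turn numbers shares of 2 rad, none past 1 either way. Its arguments: {"type":"object","properties":{"steps":{"type":"array"}},"required":["steps"]}

```bash
mkdir -p pics
cat > h.py <<'E'
from cell import *
import numpy as np, cv2
def snap(n,f):
    g=get_image(n); cv2.imwrite('pics/'+f,g['pixels'][:,:,::-1]); return g
def world(g):
    f=200/np.tan(np.radians(g['vertical_fov'])/2); d=g['depth']
    v,u=np.mgrid[:400,:640]
    P=np.stack([(u-g['cx'])/f*d,(v-g['cy'])/f*d,d],-1)
    return (P-np.array(g['t']))@np.array(g['R'])
E
python3 - <<'E'
from h import *
s=read_state(); print(s['clock'],s['eef_pos'],s['tool_rot'],s['width'])
g=snap('scene','a.png'); W=world(g)
px=g['pixels']; hsv=cv2.cvtColor(px,cv2.COLOR_RGB2HSV)
print(np.array(g['R']).round(2),g['t'])
for n,lo,hi in(('blue',100,130),('green',40,85),('orange',5,18)):
    m=(hsv[...,0]>=lo)&(hsv[...,0]<=hi)&(hsv[...,1]>120)&(hsv[...,2]>50)&(g['depth']>0)
    k,l,st,c=cv2.connectedComponentsWithStats(m.astype(np.uint8))
    for i in range(1,k):
        if st[i,4]>80:
            p=W[l==i]; print(n,st[i],np.percentile(p,[2,50,98],axis=0).round().tolist())
E
```

```text
0.0 [ 220.84143602 -611.02119341  403.79782136] [-3.13972142e+00  3.33162710e-05  3.46770836e-01] 85.4783774732108
[[ 0.81  0.58 -0.01]
 [ 0.43 -0.61 -0.66]
 [-0.39  0.54 -0.75]] [-499.05015753 -119.07052298 1030.11321959]
blue [  0 350  52  23 696] [[283.0, -465.0, 14.0], [311.0, -437.0, 25.0], [341.0, -406.0, 29.0]]
green [267 212  43  48 475] [[573.0, -96.0, 143.0], [581.0, -52.0, 174.0], [584.0, -3.0, 190.0]]
orange [     0      0    640    400 166276] [[-817.0, -373.0, -645.0], [471.0, 49.0, 2.0], [970.0, 1334.0, 145.0]]
orange [598   0  42  11 265] [[800.0, 1955.0, -81.0], [894.0, 1969.0, -66.0], [950.0, 1984.0, -43.0]]
orange [590   5  21  16 211] [[792.0, 1437.0, -154.0], [819.0, 1969.0, -123.0], [850.0, 1981.0, 65.0]]
orange [610  11  30  18 390] [[872.0, 1959.0, -156.0], [928.0, 1970.0, -128.0], [986.0, 1981.0, -97.0]]
orange [582  21  47  22 526] [[794.0, 1430.0, -227.0], [874.0, 1969.0, -198.0], [959.0, 1981.0, 2.0]]
orange [  0  26  30  42 749] [[-744.0, 30.0, 5.0], [-738.0, 83.0, 44.0], [-731.0, 119.0, 108.0]]
orange [627  33  13  14 129] [[981.0, 1958.0, -228.0], [1002
[... 727 characters left out ...]
20.0], [873.0, 1970.0, -491.0], [959.0, 1982.0, -198.0]]
orange [627  82  13  13 117] [[1092.0, 1958.0, -448.0], [1115.0, 1970.0, -424.0], [1145.0, 1983.0, -397.0]]
orange [596  88  44  21 431] [[984.0, 1959.0, -521.0], [1081.0, 1970.0, -494.0], [1173.0, 1983.0, -468.0]]
orange [567  93  45  21 418] [[875.0, 1957.0, -595.0], [973.0, 1970.0, -566.0], [1068.0, 1982.0, -537.0]]
orange [   0   99   76   52 1272] [[-1575.0, -11.0, -740.0], [-1560.0, 185.0, -695.0], [-1545.0, 408.0, -648.0]]
orange [611 107  29  18 293] [[1093.0, 1956.0, -595.0], [1155.0, 1970.0, -568.0], [1219.0, 1982.0, -538.0]]
orange [   0  360   70   40 1986] [[295.0, -488.0, -1.0], [342.0, -450.0, 1.0], [401.0, -414.0, 4.0]]
```

View pics/a.png

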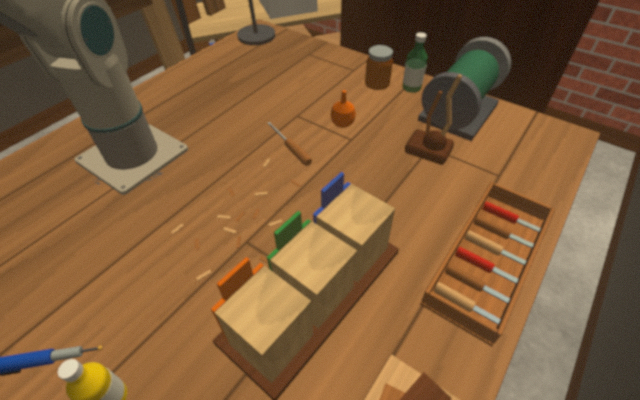

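The scene shows the rack from behind. The orange tab is at about (236,278), green at (289,232) and blue at (334,187), so blue is at the far +y end. Next I measure the tab and roof poses.

Run:
```python
from h import *
for n in('scene','side'):
    g=snap(n,'b_%s.png'%n); W=world(g); hsv=cv2.cvtColor(g['pixels'],cv2.COLOR_RGB2HSV).astype(int)
    reg=(W[...,0]>400)&(W[...,0]<800)&(abs(W[...,1])<350)&(g['depth']>0)
    for c,lo,hi in(('blue',105,130),('green',40,85),('orange',3,14)):
        m=reg&(hsv[...,0]>=lo)&(hsv[...,0]<=hi)&(hsv[...,1]>150)&(W[...,2]>148)&(W[...,2]<200)
        p=W[m]
        if len(p)<30: print(n,c,len(p)); continue
        (cx,cy),(a,b),t=cv2.minAreaRect(p[:,:2].astype(np.float32))
        u,s,v=np.linalg.svd(p-p.mean(0),full_matrices=False)
        print(n,c,len(p),p.mean(0).round(1),'rect',(round(cx,1),round(cy,1),round(a,1),round(b,1),round(t,1)),'zmax',np.percentile(p[:,2],98).round(1),'n',v[2].round(3),'ymed',np.percentile(p[:,1],[1,99]).round(1))
    m=reg&(abs(W[...,2]-144)<5); p=W[m]; print('roof',len(p),p[:,2].mean(),cv2.minAreaRect(p[:,:2].astype(np.float32)))
```

```text
scene blue 8
scene green 14
scene orange 710 [ 572.9 -166.5  173.7] rect (570.8, -164.8, 59.7, 9.4, 86.3) zmax 190.4 n [ 0.995 -0.072  0.067] ymed [-194.2 -136.1]
roof 10800 144.03810868766757 ((627.61328125, -49.63897705078125), (341.2951354980469, 109.90909576416016), 86.11504364013672)
side blue 55 [583.4  67.6 186.6] rect (583.9, 68.9, 55.2, 5.3, 88.4) zmax 188.4 n [-0.993  0.065  0.094] ymed [41.4 94.6]
side green 57 [573.6 -51.8 169. ] rect (575.2, -50.7, 56.0, 7.2, 84.9) zmax 187.7 n [-0.997  0.058  0.06 ] ymed [-78.6 -23.9]
side orange 958 [ 566.1 -170.5  172.3] rect (568.6, -167.1, 60.3, 9.0, 86.3) zmax 188.1 n [-0.997  0.045  0.066] ymed [-196.5 -138.2]
roof 10790 142.43570202715065 ((626.8539428710938, -51.59553527832031), (341.2738037109375, 110.47232055664062), 86.2911605834961)
```

View pics/b_side.png

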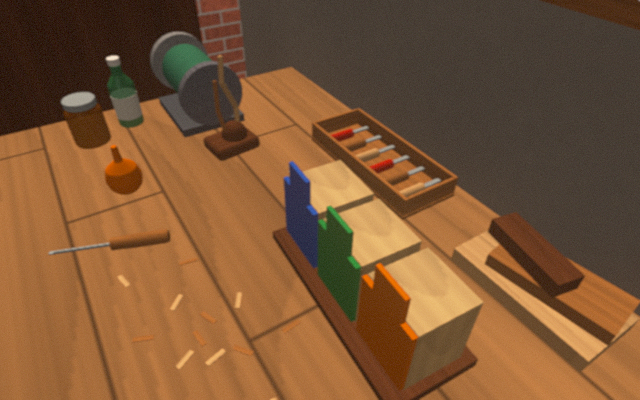

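The side view confirms blue at the far end, with its tab at (298,185). Blue tab centre works out at about (585, 70, 166), taking orange plus 2×118 mm along the rack. Rack yaw is about -0.066 rad, and the tab and roof heights match the given sizes. I'll pinch from above with tool y along the bin's x, and move over it first.

Call:
jog_arm(steps=[[1,0.0884,-0.0796,0,0,0,0],[1,0.0884,-0.0796,0,0,0,0],[1,0.0884,-0.0796,0,0,0,0],[1,0.0884,-0.0796,0,0,0,0],[1,0.0884,-0.0796,0,0,0,0],[1,0.0884,-0.0796,0,0,0,0],[1,0.0884,-0.0796,0,0,0,0],[1,0.0884,-0.0796,0,0,0,0],[1,0.0884,-0.0796,0,0,0,0],[1,0.0884,-0.0796,0,0,0,0]])

```text
clock: 1.4
eef_pos: [502.0, -85.0, 404.7]
tool_rot: [3.141, -0.0, 0.347]
force: [1.4, 0.0, -0.4]
width: 85.5
gripper_force: 0.0
```

Call:
jog_arm(steps=[[1,0.0884,-0.0796,0,0,0,0],[1,0.0884,-0.0796,0,0,0,0],[1,0.0884,-0.0796,0,0,0,0],[1,0,0,0,0,0,-0.0827],[1,0,0,0,0,0,-0.0827],[1,0,0,0,0,0,-0.0827],[1,0,0,0,0,0,-0.0827],[1,0,0,0,0,0,-0.0827],[1,0,0,0,0,0,-0.0827],[1,0,0,0,0,0,-0.0827]])

```text
clock: 2.65
eef_pos: [585.4, 70.5, 404.5]
tool_rot: [-3.141, 0.0, 1.51]
force: [-0.1, 0.6, 0.2]
width: 85.4
gripper_force: 0.0
```

Run:
```python
from h import *
s=read_state(); print(s['clock'],s['eef_pos'],s['tool_rot'],s['qpos'],s['width'],s['force'])
for n in('scene','side'):
    g=get_image(n); W=world(g); hsv=cv2.cvtColor(g['pixels'],cv2.COLOR_RGB2HSV).astype(int)
    m=(hsv[...,0]>=105)&(hsv[...,0]<=130)&(hsv[...,1]>100)&(W[...,0]>540)&(W[...,0]<640)&(abs(W[...,1]-70)<80)&(W[...,2]>148)&(W[...,2]<200)
    p=W[m]; print(n,len(p),p.mean(0).round(1),cv2.minAreaRect(p[:,:2].astype(np.float32)))
snap('wrist','c.png')
```

```text
2.65 [585.38639473  70.45126988 404.45658824] [-3.14102602e+00  2.20808237e-04  1.50989247e+00] [ 0.04990127  0.55818005 -0.34025036  1.68546295  0.22127981  0.93656123
 -0.43535408] 85.42860171454626 [-0.14186362  0.62267518  0.23189317]
scene 100 [587.1  69.4 186.9] ((586.5985107421875, 69.45689392089844), (58.0108757019043, 6.637645244598389), 85.8855972290039)
side 143 [582.7  67.9 183.3] ((583.51904296875, 68.79032897949219), (58.91429901123047, 7.876102447509766), 86.54412078857422)
```

View pics/c.png

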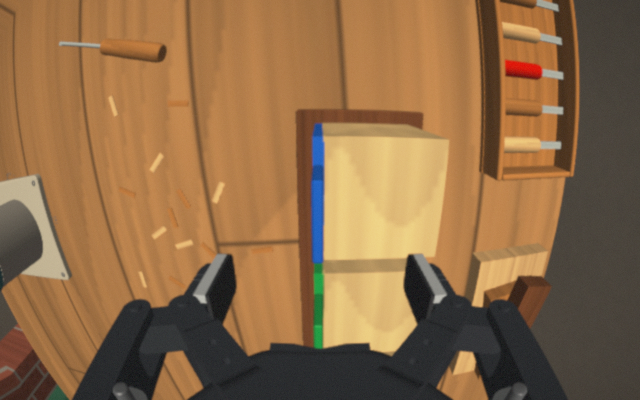

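The wrist view shows the blue panel edge at column ~318, running rows 125–262 and midway between the fingers. Descending and closing on the tab.

Call:
jog_arm(steps=[[1,0,0,0.05,0,0,0],[1,0,0,0.05,0,0,0],[1,0,0,0.056,0,0,0],[1,0,0,0,0,0,0],[-1,0,0,0,0,0,0],[-1,0,0,0,0,0,0],[-1,0,0,0,0,0,0],[-1,0,0,0,0,0,0],[-1,0,0,0,0,0,0],[-1,0,0,0,0,0,0]])

```text
clock: 4.05
eef_pos: [584.3, 70.8, 327.3]
tool_rot: [-3.139, 0.001, 1.505]
force: [-6.0, 0.3, 6.2]
width: 7.5
gripper_force: 59.8
```

Call:
jog_arm(steps=[[-1,0,0,0,0,0,0],[-1,0,0,0,0,0,0]])

```text
clock: 4.3
eef_pos: [584.3, 70.8, 327.2]
tool_rot: [-3.139, 0.001, 1.505]
force: [-4.0, -1.1, 5.9]
width: 7.5
gripper_force: 59.8
```

Gripped at 7.5 mm, which matches the 8 mm tab. Tipping along the arc, with the pivot 297 mm ahead of the TCP.

Call:
jog_arm(steps=[[-1,0,-0.0297,0.0007,-0.025,0,0],[-1,0,-0.0297,0.0007,-0.025,0,0],[-1,0,-0.0297,0.0007,-0.025,0,0],[-1,0,-0.0297,0.0007,-0.025,0,0]])

```text
clock: 4.8
eef_pos: [525.3, 74.6, 321.4]
tool_rot: [2.941, 0.0, 1.505]
force: [-1.0, -0.9, -0.2]
width: 7.4
gripper_force: 58.8
```

Tracks well: 0.2 rad with low force.

Call:
jog_arm(steps=[[-1,0,-0.0297,0.0007,-0.025,0,0],[-1,0,-0.0297,0.0007,-0.025,0,0],[-1,0,-0.0297,0.0007,-0.025,0,0],[-1,0,-0.0297,0.0007,-0.025,0,0],[-1,0,-0.0297,0.0007,-0.025,0,0],[-1,0,-0.0297,0.0007,-0.025,0,0]])

```text
clock: 5.55
eef_pos: [465.8, 79.9, 302.5]
tool_rot: [2.732, 0.013, 1.506]
force: [-5.6, 10.7, 16.9]
width: 7.5
gripper_force: 64.0
```

Run:
```python
from h import *
s=read_state(); print(s['clock'],s['eef_pos'],s['tool_rot'],s['qpos'],s['qd'],s['width'],s['force'])
g=snap('side','d.png')
```

```text
5.55 [465.75566496  79.91231862 302.46611369] [2.73185072 0.01310101 1.50570437] [-0.14198043  0.51635759 -0.19771576  2.27865359  1.69507702  0.25152131
 -2.00817285] [-0.15043682  0.01235274  0.08811531  0.30221745  2.08893044  0.12575776
 -2.17808794] 7.502177723885844 [-5.63166752 10.66952412 16.88751473]
```

View pics/d.png

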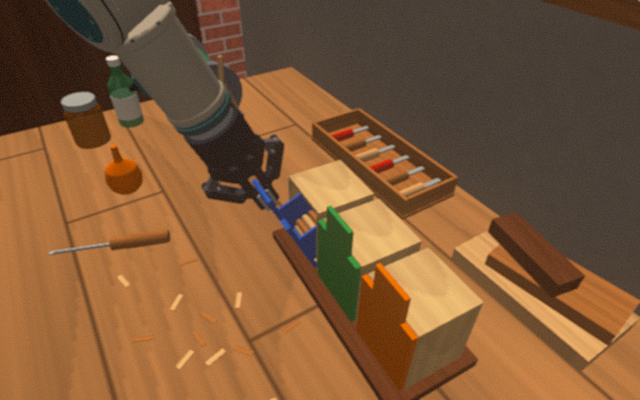

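The bin is at about 0.41 rad, but the wrist (q6) is at its limit, so the pinch can't tilt further. I'll open the fingers partly to straddle the tab, bring the tool back upright, and pull with the rear finger.

Call:
jog_arm(steps=[[0,0,0,0,0,0,0],[0,0,0,0,0,0,0],[0,0,0,0,0,0,0],[0,0,0,0,0,0,0]])

```text
clock: 6.1
eef_pos: [465.7, 73.6, 300.1]
tool_rot: [2.736, 0.026, 1.494]
force: [0.9, 0.5, 0.5]
width: 42.8
gripper_force: 0.0
```

Call:
jog_arm(steps=[[0,0,0.031,0.0016,0.05,0,0],[0,0,0.031,0.0016,0.05,0,0]])

```text
clock: 6.35
eef_pos: [480.4, 68.5, 304.4]
tool_rot: [2.816, 0.052, 1.484]
force: [0.4, -1.2, -0.3]
width: 42.6
gripper_force: 0.0
```

Run:
```python
from h import *
s=read_state(); print(s['clock'],s['eef_pos'],s['tool_rot'],s['qpos'],s['qd'],s['width'],s['force'])
```

```text
6.35 [480.40177868  68.52349118 304.39834406] [2.81602248 0.05182585 1.48374433] [-0.0896888   0.52756756 -0.23248842  2.20290292  1.14543045  0.30375803
 -1.43964258] [ 0.33749746  0.05221641 -0.34518173 -0.36866317 -2.10006324  0.3423138
  2.18063421] 42.63917219907335 [ 0.40672202 -1.15314522 -0.27890088]
```

Call:
jog_arm(steps=[[0,0,0.031,0.0016,0.05,0,0],[0,0,0.031,0.0016,0.05,0,0],[0,0,0,0,0,0,0]])

```text
clock: 6.72
eef_pos: [510.9, 65.1, 310.8]
tool_rot: [2.996, 0.052, 1.478]
force: [0.3, -0.4, -0.3]
width: 42.5
gripper_force: 0.0
```

```bash
cat >> h.py <<'E'
from scipy.spatial.transform import Rotation as Ro
def need(pos,rpy):
    s=read_state(); R=Ro.from_euler('xyz',s['tool_rot']); T=Ro.from_euler('xyz',rpy)
    p=s['eef_pos']; tip=p+R.apply([0,0,168])
    print('t',round(s['clock'],2),'pos',p.round(1),'rot',s['tool_rot'].round(3),'tip',tip.round(1),'q',s['qpos'].round(2),'F',s['force'].round(1),'w',s['width'])
    print('shift mm',R.inv().apply(np.array(pos)-p).round(1),'turn rad',(R.inv()*T).as_rotvec().round(3))
def bin(n='side'):
    g=get_image(n); W=world(g); hsv=cv2.cvtColor(g['pixels'],cv2.COLOR_RGB2HSV).astype(int)
    m=(hsv[...,0]>=105)&(hsv[...,0]<=130)&(hsv[...,1]>100)&(W[...,0]>420)&(W[...,0]<640)&(abs(W[...,1]-75)<70)&(W[...,2]>60)&(W[...,2]<200)
    p=W[m]; o=p-[585,70,30]; a=np.arctan2(-(o@[.998,-.066,0]),o[:,2])
    print('bin',len(p),'angle pct',np.percentile(a,[10,50,75,90]).round(2),'zmax',np.percentile(p[:,2],98).round(1),'xmin',np.percentile(p[:,0],2).round(1))
    return g
E
python3 - <<'E'
from h import *
need([520,75,312],[np.pi,0,1.505]); g=bin(); cv2.imwrite('pics/e.png',g['pixels'][80:300,100:420,::-1].repeat(2,0).repeat(2,1))
E
```

```text
t 6.72 pos [510.9  65.1 310.8] rot [2.996 0.052 1.478] tip [534.3  54.2 144.7] q [ 0.13  0.6  -0.5   2.03  0.74  0.58 -1.  ] F [ 0.3 -0.4 -0.3] w 42.505773189225984
shift mm [10.6  8.3 -0.6] turn rad [ 0.144  0.054 -0.023]
bin 659 angle pct [-0.18  0.32  0.41  0.42] zmax 174.9 xmin 518.6
```

View pics/e.png

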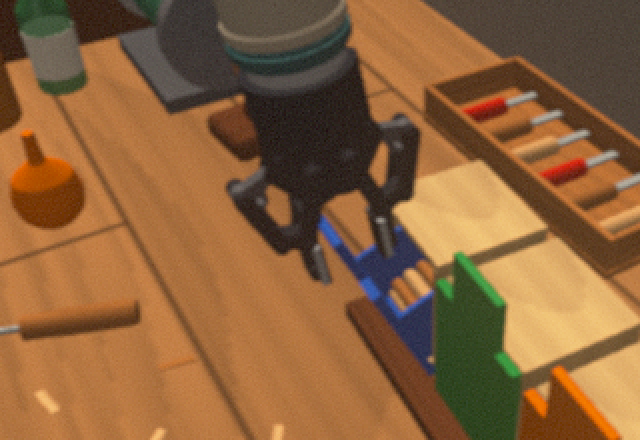

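The crop shows the bin part open (about 0.41 rad) and the tab at (340,235) still between the fingers. I'll go upright, centre in y, then pull toward the robot.

Run:
```python
from h import *
need([530,74,310],[np.pi,0,1.505])
```

```text
t 6.78 pos [509.6  65.3 310.5] rot [2.997 0.054 1.479] tip [532.9  54.1 144.5] q [ 0.13  0.59 -0.5   2.04  0.74  0.57 -1.  ] F [ 0.  -0.2  0.4] w 42.790132088817344
shift mm [10.6 19.3  2.7] turn rad [ 0.144  0.056 -0.022]
```

Next row does that correction; then pull about 40 mm along −y of the tool.

Call:
jog_arm(steps=[[0,0.01,0.02,0.003,0.036,0.014,-0.006],[0,0.011,0.019,0.003,0.036,0.014,-0.005],[0,0,0,0,0,0,0],[0,0,-0.02,0,0,0,0],[0,0,-0.02,0,0,0,0],[0,0,-0.02,0.002,0,0,0]])

```text
clock: 7.52
eef_pos: [498.5, 77.1, 308.9]
tool_rot: [-3.141, 0.001, 1.509]
force: [0.9, 1.1, -0.2]
width: 42.5
gripper_force: 0.1
```

Run:
```python
from h import *
need([480,77,308],[np.pi,0,1.505]); bin()
```

```text
t 7.53 pos [498.5  77.1 308.9] rot [-3.141e+00  1.000e-03  1.509e+00] tip [498.4  76.9 140.9] q [ 0.21  0.64 -0.63  2.    0.58  0.69 -0.85] F [ 0.9  1.1 -0.2] w 42.51525884623207
shift mm [ -1.2 -18.5   0.9] turn rad [-0.001  0.001  0.004]
bin 1372 angle pct [-0.01  0.53  0.55  0.57] zmax 163.5 xmin 498.6
```

Bin about 0.55 rad; pull on another 22 mm.

Call:
jog_arm(steps=[[0,0,-0.014,0,0,0,0],[0,0,-0.014,0,0,0,0],[0,0,-0.014,0,0,0,0],[0,0,0,0,0,0,0]])

```text
clock: 8.07
eef_pos: [482.5, 78.1, 310.2]
tool_rot: [3.132, -0.003, 1.507]
force: [9.0, -1.7, 0.1]
width: 42.7
gripper_force: 4.0
```

Run:
```python
from h import *
need([480,77,308],[np.pi,0,1.505]); g=bin(); cv2.imwrite('pics/f.png',g['pixels'][80:300,100:420,::-1].repeat(2,0).repeat(2,1))
```

```text
t 8.07 pos [482.5  78.1 310.2] rot [ 3.132e+00 -3.000e-03  1.507e+00] tip [484.1  78.5 142.2] q [ 0.21  0.61 -0.63  2.04  0.59  0.65 -0.88] F [ 9.  -1.7  0.1] w 42.714107688749955
shift mm [-1.3 -2.5  2.2] turn rad [ 0.009 -0.003  0.002]
bin 1684 angle pct [0.05 0.61 0.63 0.64] zmax 156.5 xmin 489.0
```

View pics/f.png

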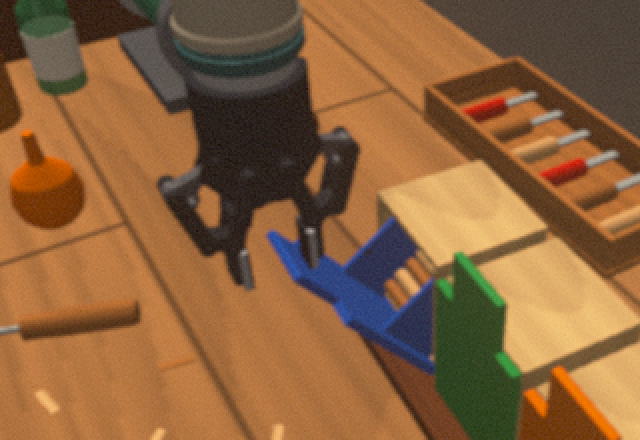

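The tab is fully forward at its stop (angle about 0.64 rad, 9 N). Holding for just over two seconds.

Call:
jog_arm(steps=[[0,0,0,0,0,0,0],[0,0,0,0,0,0,0],[0,0,0,0,0,0,0],[0,0,0,0,0,0,0],[0,0,0,0,0,0,0],[0,0,0,0,0,0,0],[0,0,0,0,0,0,0],[0,0,0,0,0,0,0],[0,0,0,0,0,0,0],[0,0,0,0,0,0,0]])

```text
clock: 9.38
eef_pos: [482.6, 78.1, 310.2]
tool_rot: [3.133, -0.003, 1.507]
force: [9.7, -2.3, 1.5]
width: 42.7
gripper_force: 4.1
```

Call:
jog_arm(steps=[[0,0,0,0,0,0,0],[0,0,0,0,0,0,0],[0,0,0,0,0,0,0],[0,0,0,0,0,0,0],[0,0,0,0,0,0,0],[0,0,0,0,0,0,0],[0,0,0,0,0,0,0],[0,0,0,0,0,0,0]])

```text
clock: 10.38
eef_pos: [482.6, 78.1, 310.2]
tool_rot: [3.133, -0.003, 1.507]
force: [9.3, -1.6, 0.8]
width: 43.1
gripper_force: 4.1
```

Call:
jog_arm(steps=[[0,0,0.02,-0.006,0,0,0],[0,0,0.02,-0.008,0,0,0],[0,0,0.02,-0.01,0,0,0],[0,0,0.02,-0.01,0,0,0],[0,0,0.02,-0.006,0,0,0]])

```text
clock: 11.0
eef_pos: [529.4, 75.1, 328.9]
tool_rot: [-3.14, 0.0, 1.508]
force: [-0.7, 0.5, 1.2]
width: 42.7
gripper_force: 0.7
```

Run:
```python
from h import *
need([604,70,330],[np.pi,0,1.505]); bin()
```

```text
t 11.0 pos [529.4  75.1 328.9] rot [-3.14   0.     1.508] tip [529.1  75.1 160.9] q [ 0.23  0.64 -0.66  1.9   0.55  0.78 -0.79] F [-0.7  0.5  1.2] w 42.69401960305347
shift mm [-0.4 74.8 -1.2] turn rad [-0.001  0.     0.003]
bin 914 angle pct [-0.06  0.43  0.46  0.48] zmax 170.8 xmin 510.4
```

Closing as predicted (about 0.47 rad). Pushing on to shut.

Call:
jog_arm(steps=[[0,0,0.02,0,0,0,0],[0,0,0.02,0,0,0,0],[0,0,0.02,0,0,0,0],[0,0,0.02,0,0,0,0],[0,0,0.02,0,0,0,0],[0,0,0.02,0,0,0,0],[0,0,0.015,0,0,0,0],[0,0,0.012,0,0,0,0],[0,0,0,0,0,0,0]])

```text
clock: 12.18
eef_pos: [601.8, 70.5, 328.3]
tool_rot: [-3.138, 0.001, 1.508]
force: [-3.9, 0.7, 2.5]
width: 42.5
gripper_force: 2.0
```

Run:
```python
from h import *
need([585,70,330],[np.pi,0,1.505]); bin()
```

```text
t 12.18 pos [601.8  70.5 328.3] rot [-3.138e+00  1.000e-03  1.508e+00] tip [601.2  70.4 160.3] q [ 0.23  0.73 -0.65  1.71  0.54  0.89 -0.71] F [-3.9  0.7  2.5] w 42.498713124038524
shift mm [ -1.5 -16.7  -1.6] turn rad [-0.004  0.001  0.003]
bin 484 angle pct [-0.    0.04  0.07  0.11] zmax 187.7 xmin 577.0
```

Call:
jog_arm(steps=[[0,0,0.006,0,0,0,0],[0,0,0.006,0,0,0,0],[0,0,0,0,0,0,0]])

```text
clock: 12.6
eef_pos: [603.7, 70.8, 328.1]
tool_rot: [-3.127, 0.004, 1.509]
force: [-17.3, -0.0, 11.7]
width: 42.8
gripper_force: 9.0
```

Hard against the shut stop (17 N). Centre the fingers off the tab, rise clear and check.

Call:
jog_arm(steps=[[0,0,-0.02,0,0,0,0],[0,0,-0.02,0,0,0,0],[0,0,0,-0.05,0,0,0],[0,0,0,-0.08,0,0,0],[0,0,0,-0.08,0,0,0],[0,0,0,0,0,0,0]])

```text
clock: 13.35
eef_pos: [589.4, 71.9, 437.1]
tool_rot: [3.135, -0.002, 1.507]
force: [0.2, 1.4, -0.0]
width: 42.8
gripper_force: 0.0
```

Run:
```python
from h import *
need([585,70,430],[np.pi,0,1.505]); g=bin(); cv2.imwrite('pics/g.png',g['pixels'][80:400,180:500,::-1].repeat(2,0).repeat(2,1)[:600])
W=world(g); hsv=cv2.cvtColor(g['pixels'],cv2.COLOR_RGB2HSV).astype(int)
for lo,hi in((105,130),(40,85),(3,14)):
    m=(hsv[...,0]>=lo)&(hsv[...,0]<=hi)&(hsv[...,1]>150)&(W[...,2]>150)&(W[...,2]<200)&(W[...,0]>450)&(W[...,0]<640)&(abs(W[...,1])<260)
    print(W[m].mean(0).round(1),cv2.minAreaRect(W[m][:,:2].astype(np.float32)))
```

```text
t 13.35 pos [589.4  71.9 437.1] rot [ 3.135e+00 -2.000e-03  1.507e+00] tip [590.6  72.1 269.1] q [ 0.28  0.6  -0.73  1.63  0.44  1.08 -0.64] F [ 0.2  1.4 -0. ] w 42.788276603567745
shift mm [-2.2 -4.3  7. ] turn rad [ 0.007 -0.002  0.002]
bin 394 angle pct [-0.01  0.03  0.06  0.1 ] zmax 188.2 xmin 577.1
[583.3  67.7 186.8] ((583.6611328125, 69.35013580322266), (56.373260498046875, 4.350430965423584), 87.68559265136719)
[573.3 -54.6 171.2] ((575.0993041992188, -50.710060119628906), (56.58237838745117, 6.502606391906738), 87.23515319824219)
[ 566.  -170.7  172.8] ((568.6236572265625, -166.56121826171875), (60.760128021240234, 9.127399444580078), 86.26087951660156)
```

View pics/g.png

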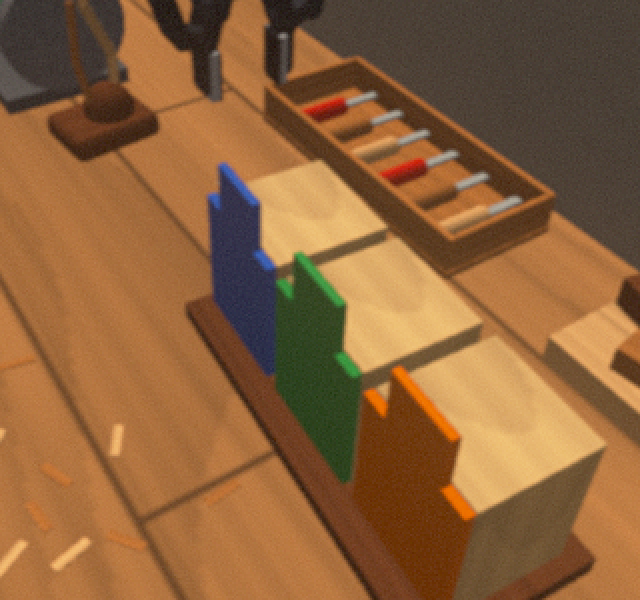

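The crop shows all three panels upright, with the blue tab at (240,215) flush with the others. Its rectangle centre (583.7, 69.4) matches the start (583.9, 68.9), and the gripper is clear.

```bash
python3 -c "
from cell import *
print(finish_job())"
```

```text
the job is handed in; nothing more can be done
None
```

The blue bin was tipped fully forward (about 0.64 rad), held open for just over two seconds and pushed back shut; the orange and green bins stayed shut, the gripper is clear, and the job is handed in (no verdict was returned).

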